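# Feed the curved locking pin through the yoke ring

### The job

Lock the yoke of the consolidation frame with its curved locking pin (not the straight one): stand the pin's foot on the bench, feed its curved rod through the yoke's upright ring, following the rod's curve, from the right-hand side as seen from the robot, until the shoulder meets the ring. Press it home with a steady light push of about 6 N for a second, never pressing on the ring harder than 15 N anywhere, then let go, leaving the pin upright on its foot with the shoulder still against the ring. Do not push the yoke along its slide and leave everything else on the bench where it is.

Things in the scene. Friction and masses are not known exactly. Their poses are not given: they have to be found in the camera images.
- pin: Curved locking pin, 200 to 325 g, standing on the bench. Origin: centre of its round foot's underside (foot 32 mm across, 5 mm thick); z up. A steel rod 9 mm thick, level, 24 mm up, leaves the post on its +y side and bends towards -x: its centreline is a circle of radius 50 mm about the vertical through x = -50 mm, y = 0 (the origin lies on that circle too).
- pin_grip (a point): Where to pinch the pin: in its upright post, 60 mm above the underside of the foot, straight above the pin's origin; axes as the pin's. The post is 16 mm wide along x (pinch across this), 24 mm along y, 83 mm tall, black plastic from 37 mm up, steel below.
- pin_shoulder (a point): Centre of the front face of the shoulder, a disc 22 mm across and 6 mm thick at the rod's root, square to the rod, 24 mm up; axes as the pin's. About the circle's centre, from the pin's +x, anticlockwise from above, this face is at 0.32 rad.
- pin_tip (a point): Extreme end of the rod's rounded tip, 24 mm up, at 1.62 rad about the circle's centre, from the pin's +x, anticlockwise from above. Axes as the pin's.
- ring (a point): Centre of the yoke's upright steel ring, 24 mm above the bench; bore 14 mm, bar 7 mm thick, top 38 mm up. Its axis is this frame's y; z is up; a stem leaves it towards +x, away from the robot; -x side free. The pin enters from -y. When home, the shoulder's centre is 3.5 mm on the -y side and the rod's circle centre about 50 mm towards -x. Practically rigid: meet it slowly.
- frame: Consolidation frame, fixed to the bench: grey base plate 150 x 190 mm, 10 mm thick, from 37 mm in +x of the origin; yoke block on a slide (54 mm tall), cell (70 mm tall), and 165 mm in +x, 65 mm in +y a 185 mm column with beam and dial gauge. Origin: on the bench under the middle of the ring's settings (12 mm either way along y), axes as the ring's.
- straight_pin: a look-alike locking pin with the same foot, post and shoulder but a straight rod, 60 mm long, along its +y; not to be used. Origin: centre of its foot's underside.
- glass_a: glass measuring cylinder, 190 mm tall, foot 54 mm across; stands at the back right. Origin: centre of its underside.
- glass_b: glass measuring cylinder, 200 mm tall, foot 54 mm across; stands at the back left. Origin: centre of its underside.
- glass_c: glass measuring cylinder, 170 mm tall, foot 54 mm across; stands at the back left. Origin: centre of its underside.
- hanger: weight hanger: 52 mm dark disc, thin upright stem with a small hook, 173 mm tall; stands at the back right. Origin: centre of its underside.
- weight: brass slotted weight, a disc 52 mm across and 14 mm thick, lying to the right near the robot. Origin: centre of its underside.
- tin: round aluminium sample tin, 52 mm across, 32 mm tall, to the left near the robot. Origin: centre of its underside.
- spatula: spatula 170 mm long lying near the left, close to the robot. Origin: below its middle, on the bench.
Not all that is in view belongs to the job. What is shaped like the pin but orange or purple is not meant.

How it is judged:
By the outcome, as a careful person would: the job done as asked, in the order asked, and still so for the second after the job is handed in, with the robot touching nothing.
It also fails if it takes over 69 s, if anything falls off the work surface, if the arm or the gripper's body presses on something with over 40 N, if the wrist force passes 120 N, or if a joint passes its speed limit or range.

### The arm

A 6-joint arm with a two-finger parallel gripper is mounted at the origin on the work surface. World frame = base frame: x ahead of the robot, y to its left, z up, the work surface at z = 0. Lengths are in m, angles in degrees, forces in N, time in s.
With the tool pointing down it reaches from about 0.375 to 0.9 m from the base axis. Payload 3.1 kg.
Tool frame: the origin (TCP) lies at the very end of the fingers, on their centre line; the grasp point (between the pads) lies 19 mm behind it; z points along the fingers, y is the line along which they close (so a half turn about z gives the same grasp; the last joint's range is limited). The gripper opens to 87 mm and grips with 3 to 60 N. Pads are 19 mm wide; open, the fingers measure 117 mm over their backs; the gripper's body (75 mm by 190 mm) begins 51 mm behind the grasp point.
Start: joints at [-81.446, 30.224, 82.088, -0, 67.689, -10.227], TCP at [0.201, -0.592, 0.197] pointing down, gripper open.
Joint ranges: [-176.69, 176.69], [-43.24, 126.21], [12.49, 139.97], [-82, 262], [0, 151.66], [-163.58, 163.58]. Speed limits (degrees/s): [159.86, 159.86, 180, 180, 180, 180].

### API

Orientations are given as a 3x3 rotation matrix whose columns are the frame's x, y, z axes.
In Python, from rig import bot, imaging gives the robot as it stands.
- The arm moves only by the tool drive_tool, never from a script. Its argument "deltas" is text: rows parted by semicolons, each of 5 numbers parted by spaces: the finger opening in mm, from 0 to 87, then the shift along the world's x, y, z in mm, then the turn about the world's z in rad. In form: jaw dx dy dz twist; .... A call has 1 to 12 rows; each row is the pose to reach, as a shift and turn from the pose commanded when the call began; what a row does not reach only later rows make up. A row lasts 1/10 s, in which the tool goes at most 50 mm and 8.59 degrees, less where a joint would pass 70% of its speed; a pose out of reach is approached as far as the arm can. A call with a gripper value outside its range is refused whole. The fingers move at their own pace and stop on an object; the grip force is fixed at half the most. Time passes only in rows, so rows that repeat a pose let the fingers close. It gives the time, the measured TCP pose, the force, the opening and the grip force at its end, in the units of the state.
- bot.read_state(): the state, without advancing time (a new reading comes with each control period).
- imaging.capture(name): name is "side" or "top"; returns the picture (480x640x3 uint8, red, green, blue); there is no depth.
- imaging.camera_model(name): a dict with "fx", "fy", "cx", "cy" (pixels), "T" (4x4, takes a point from camera to world coordinates). Camera axes: x right, y down, z forward; pixel columns grow to the right and rows downward; lengths in m; the calibration is good to about 2 mm. A picture is of the moment at which its call begins. camera_model takes no time and is no camera call.
- bot.hand_in(): hands the job in; it is judged then, once.
The state is a dict: "time_s": time; "joint_positions": joint angles; "qvel": joint speeds; "tau": joint torques, N m; "position": TCP position; "tcp_rot": TCP orientation; "force": force on the tool from outside, world axes, zero at the start; "moment": the same for the moment, N m; "opening": opening from 0.0 (shut) to 1.0 (fully open); "grasp_force": force on a finger pad.
Only numpy, scipy, OpenCV 4.12 (cv2) and the standard library are available. Lean on these libraries where they do the work, as an engineer would, in place of code of your own. Each camera call takes 0.05 s, during which the arm holds its last target. There are 200 camera calls.

## Working session

There is one attempt and no reset: what is moved stays moved. The work goes in short steps, Python scripts to look and compute and a tool call to move; the robot and the scene stay as the last step left them, time stands still between calls to the robot, and variables do not carry over. Pictures are saved under pics/ and viewed, at most 10 in all, crops included, and the job is handed in when it is done.

Besides the shell and the picture viewer there is one more tool, called after "Call:" by a JSON object that holds its "op" and its "data", one argument or row to a line. drive_tool: Moves the arm, as the interface text tells. Its arguments: {"type":"object","properties":{"deltas":{"type":"string"}},"required":["deltas"]}

```bash
mkdir -p pics; ls; python3 - <<'E'
from rig import bot, imaging
import cv2, numpy as np
for n in("side","top"):
    im=imaging.capture(n); cv2.imwrite(f"pics/{n}0.png",im[:,:,::-1]); m=imaging.camera_model(n); print(n,m["fx"],m["fy"],m["cx"],m["cy"]);print(np.round(m["T"],3))
print(bot.read_state())
E
```

```text
pics
side 434.0086318713317 434.0086318713317 322.09932702091083 242.91328924178487
[[-0.995 -0.04   0.094  0.421]
 [-0.101  0.52  -0.848  0.864]
 [-0.015 -0.854 -0.521  0.622]
 [ 0.     0.     0.     1.   ]]
top 452.3994620976479 452.3994620976479 332.3440231068719 238.9894956615024
[[ 0.    -0.999  0.05   0.464]
 [-1.    -0.002 -0.03   0.01 ]
 [ 0.03  -0.05  -0.998  1.015]
 [ 0.     0.     0.     1.   ]]
{'time_s': 0.1, 'joint_positions': array([-8.14459976e+01,  3.02722017e+01,  8.21501829e+01,  5.67950776e-05,
        6.76888285e+01, -1.02282950e+01]), 'qvel': array([-0.01811124, -0.1173382 , -0.23146114, -0.01276325,  0.02492427,
       -0.04002452]), 'tau': array([-6.89139615e-04, -4.40986776e+01, -1.77150679e+01,  6.34528440e-02,
        5.34561288e-02, -5.80393385e-05]), 'position': array([ 0.20114327, -0.59099488,  0.19647863]), 'tcp_rot': array([[ 9.46748956e-01,  3.21972564e-01, -2.87805371e-04],
       [ 3.21972507e-01, -9.46747073e-01,  1.91957780e-03],
       [ 3.45572495e-04, -1.91002370e-03, -9.99998116e-01]]), 'force': array([ 0.06641501, -0.31830015,  0.1440815 ]), 'moment': array([0.02405986, 0.00131657, 0.02246196]), 'grasp_force': 0.0, 'opening': 0.9981233186666011}
```

View pics/side0.png

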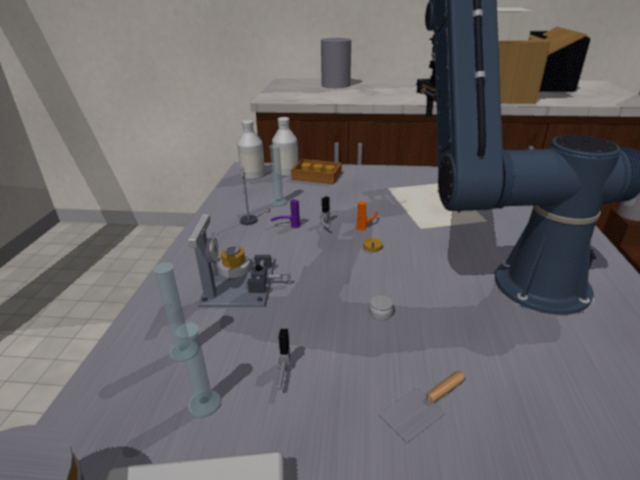

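View pics/top0.png

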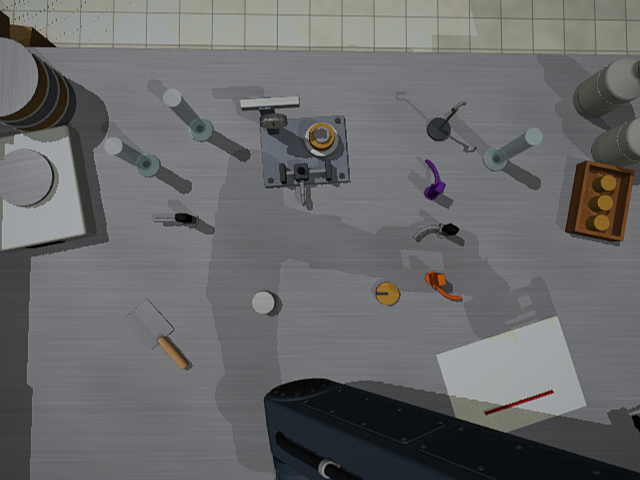

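Candidates with black posts: top (185,218), whose rod looks straight, and top (450,230), whose rod looks curved. The orange one (440,285) and purple one (433,185) are decoys. The curved black one at (450,230) fits, and I'll confirm it in an enlarged crop along with the ring at (305,195).

```bash
cat > h.py <<'E'
import numpy as np, cv2
from rig import bot, imaging
def ray(n,u,v):
    m=imaging.camera_model(n);d=m["T"][:3,:3]@np.array([(u-m["cx"])/m["fx"],(v-m["cy"])/m["fy"],1]);return m["T"][:3,3],d
def onz(n,u,v,z):
    o,d=ray(n,u,v);return o+d*(z-o[2])/d[2]
def proj(n,p):
    m=imaging.camera_model(n);q=m["T"][:3,:3].T@(np.array(p)-m["T"][:3,3]);return np.array([m["fx"]*q[0]/q[2]+m["cx"],m["fy"]*q[1]/q[2]+m["cy"]])
def crop(im,u,v,w,h,k):
    return cv2.resize(im[v:v+h,u:u+w,::-1],None,fx=k,fy=k,interpolation=cv2.INTER_CUBIC)
E
python3 - <<'E'
from h import *
t=cv2.imread("pics/top0.png")[:,:,::-1]; s=cv2.imread("pics/side0.png")[:,:,::-1]
a=np.hstack([crop(t,405,200,64,50,6),crop(t,270,160,64,50,6)])
b=np.hstack([crop(s,300,185,64,50,6),crop(s,240,250,64,50,6)])
cv2.imwrite("pics/c1.png",np.vstack([a,b]))
E
```

```text
(no output)
```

View pics/c1.png

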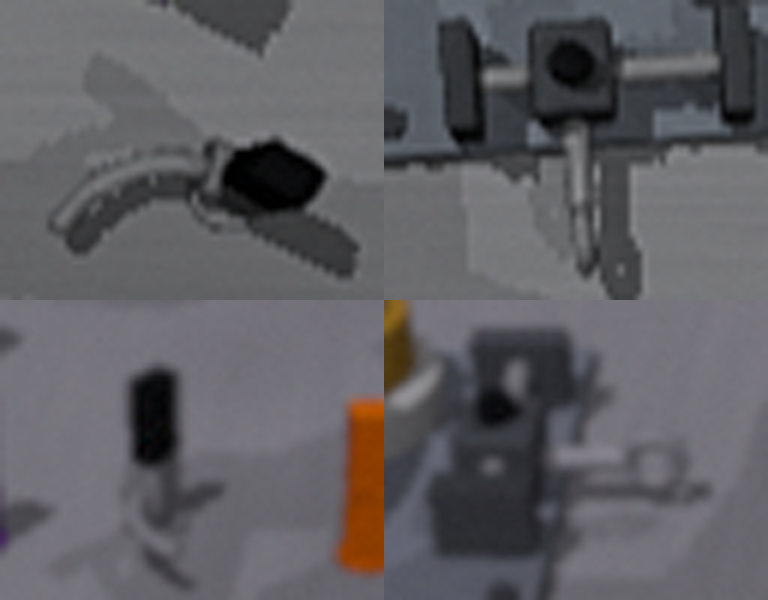

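The crop confirms it: the black-post pin at top (450,230) / side (325,205) has the curved rod, bending to the robot side. The ring shows edge-on at about (303,199) in the top view and as a circle at about (286,277) in the side view. Next I'll measure them.

```bash
cat >> h.py <<'E'
def tri(u1,u2):
    o1,d1=ray("top",*u1);o2,d2=ray("side",*u2)
    s=np.linalg.lstsq(np.stack([d1,-d2],1),o2-o1,rcond=None)[0];a,b=o1+s[0]*d1,o2+s[1]*d2
    return (a+b)/2,np.linalg.norm(a-b)*1000
E
python3 - <<'E'
from h import *
t=cv2.imread("pics/top0.png")[:,:,::-1]; s=cv2.imread("pics/side0.png")[:,:,::-1]
c=[]
for im,(u,v,w,h) in((t,(435,215,30,30)),(s,(315,192,20,24))):
    k=im[v:v+h,u:u+w].max(2)<35
    n,l,st,ce=cv2.connectedComponentsWithStats(k.astype(np.uint8)); i=1+st[1:,4].argmax(); c.append(ce[i]+[u,v]); print(c[-1],st[i])
print("post centre",tri(*c))
print("ring top/side",onz("top",303.5,199.5,.024),onz("side",285.7,277.2,.024),tri((303.5,199.5),(285.7,277.2)))
for n,p in(("tip",(415,238)),("shoulder",(440,227))): print(n,onz("top",*p,.024))
# plate: bluish grey
b=t.astype(int); k=((b[:,:,2]-b[:,:,0]>8)).astype(np.uint8)[100:200,250:365]
k=cv2.morphologyEx(k,cv2.MORPH_CLOSE,np.ones((15,15)))
cs=max(cv2.findContours(k,0,1)[0],key=cv2.contourArea); r=cv2.boxPoints(cv2.minAreaRect(cs))+[250,100]
for p in r: print(p,onz("top",*p,.010).round(4))
cv2.imwrite("pics/c2.png",np.hstack([np.vstack([crop(t,410,210,33,25,12),crop(t,290,180,33,25,12)]),np.vstack([crop(s,270,262,33,25,12),crop(s,310,205,33,25,12)])]))
E
```

```text
[449.24516129 229.6516129 ] [  6   9  18  12 155]
[325.45238095 204.21428571] [ 7  5  7 15 84]
post centre (array([ 0.53351731, -0.26864479,  0.05932558]), np.float64(2.06724565428271))
ring top/side [0.60074739 0.04339013 0.024     ] [0.59833499 0.05026916 0.024     ] (array([0.60062657, 0.04346551, 0.01904569]), np.float64(1.5997241267020126))
tip [ 0.51636396 -0.20256734  0.024     ]
shoulder [ 0.54083456 -0.25844114  0.024     ]
[259.41046429 120.67496109] [0.7801 0.1432 0.01  ]
[343.80893707 114.97237015] [ 0.795  -0.0464  0.01  ]
[348.24176788 180.57827759] [ 0.6458 -0.0562  0.01  ]
[263.84329224 186.28086853] [0.6319 0.1322 0.01  ]
```

View pics/c2.png

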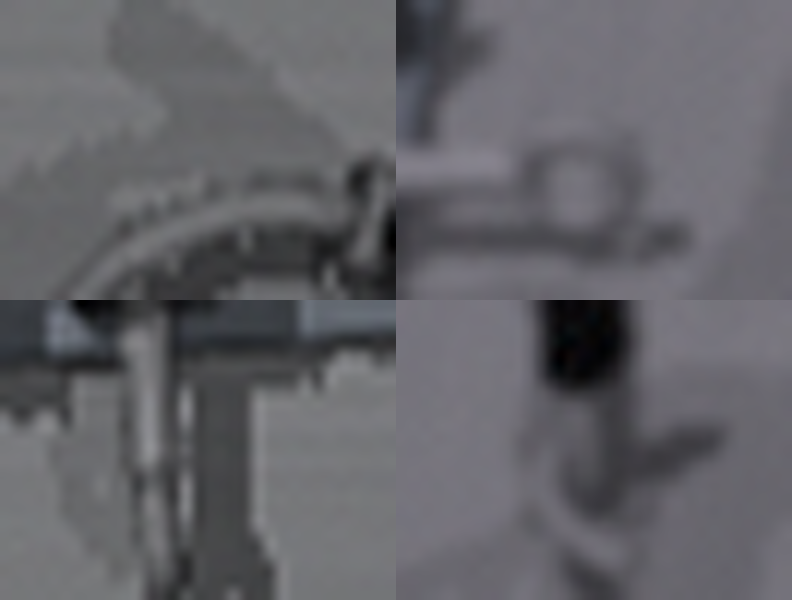

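The crop shows the pin's rod arcing from the shoulder (440,227) to the tip (413,238) in the top view, so pin yaw is about −32° with its grip near (0.534,−0.270). The ring is near (0.601,0.044), and the frame yaw is about 4.1° from the plate. I'll move above the pin now.

Call:
{"op": "drive_tool", "data": {
  "deltas": "60 33 32 0 0.06; 50 67 64 0 0.12; 50 100 96 0 0.18; 50 133 129 0 0.25; 50 167 161 0 0.32; 50 200 193 0 0.39; 50 233 225 0 0.46; 50 267 257 -10 0.53; 50 300 289 -30 0.60; 50 333 321 -50 0.684; 50 333 321 -70 0.684; 50 333 321 -86 0.684"
}}

```text
time_s: 1.3
position: [0.5348, -0.2684, 0.1097]
tcp_rot: [[0.527, 0.85, -0.002], [0.85, -0.527, 0.001], [0.0, -0.002, -1.0]]
force: [0.0, 0.0, -0.2]
opening: 0.572
grasp_force: 0.0
```

```bash
python3 - <<'E'
from h import *
t=imaging.capture("top");s=imaging.capture("side"); st=bot.read_state(); print(st["position"],st["tcp_rot"][:,1],st["force"])
p=st["position"]; print(proj("top",p),proj("side",p))
cv2.imwrite("pics/c3.png",np.hstack([crop(t,395,190,80,80,5),crop(s,280,150,80,80,5)]))
E
```

```text
[ 0.53264153 -0.26863944  0.1085347 ] [ 0.8484096  -0.5293007  -0.00647527] [-1.92009744  0.89301718  0.28899934]
[456.20194452 227.86472956] [325.93364405 188.72931436]
```

View pics/c3.png

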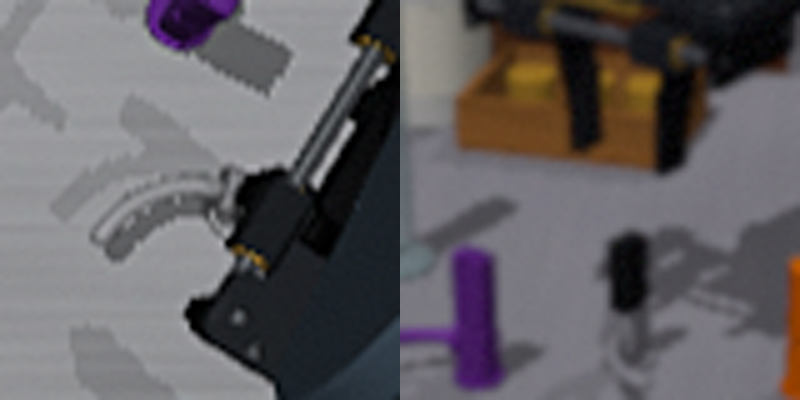

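The pin stands under the fingers: post at side (326,204), fingers at (316,178) and (334,181). I'll descend and pinch.

Call:
{"op": "drive_tool", "data": {
  "deltas": "50 0 0 -25 0; 50 0 0 -45 0; 50 0 0 -60 0; 50 0 0 -69 0; 50 0 0 -69 0; 0 0 0 -69 0; 0 0 0 -69 0; 0 0 0 -69 0; 0 0 0 -69 0; 0 0 0 -69 0; 0 0 0 -69 0; 0 0 0 -69 0"
}}

```text
time_s: 2.6
position: [0.5342, -0.2706, 0.0426]
tcp_rot: [[0.53, 0.848, -0.0], [0.848, -0.53, 0.0], [0.0, -0.0, -1.0]]
force: [-0.8, 0.5, 2.1]
opening: 0.181
grasp_force: 30.0
```

```bash
python3 - <<'E'
from h import *
t=imaging.capture("top");s=imaging.capture("side"); st=bot.read_state(); print(st["position"],st["tcp_rot"][:,1],st["force"],st["moment"],st["opening"]*87,st["grasp_force"])
cv2.imwrite("pics/t4.png",t[:,:,::-1])
cv2.imwrite("pics/c4.png",np.hstack([crop(t,395,190,80,80,5),crop(s,285,170,80,80,5)]))
E
```

```text
[ 0.53421486 -0.27063658  0.04261008] [ 8.47810871e-01 -5.30298712e-01 -6.17978704e-05] [-1.73004467  0.77686704  3.07913187] [ 0.09536535  0.08450726 -0.03361376] 15.301619286943763 29.972351789474487
```

View pics/c4.png

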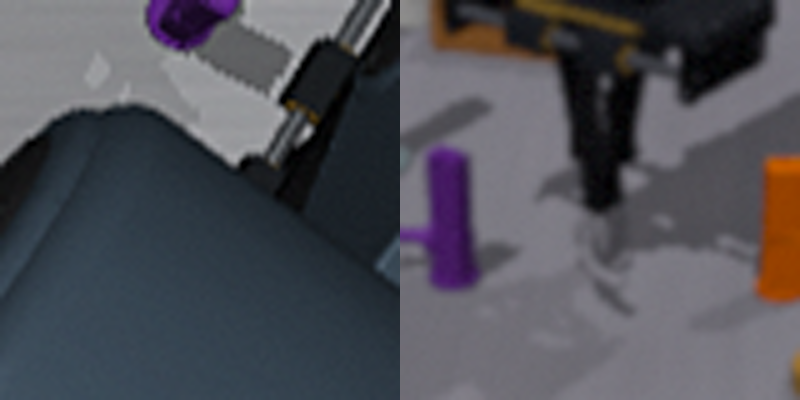

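The pin is gripped (opening 15.3 mm, pad force 30 N). I'll lift it and carry it to the entry pose, with the tip about 20 mm short of the ring.

Call:
{"op": "drive_tool", "data": {
  "deltas": "0 0 0 15 0; 0 0 0 30 0; 0 0 26 30 -0.13; 0 0 52 30 -0.26; 0 0 79 30 -0.4; 0 0 105 30 -0.54; 0 0 131 30 -0.68; 0 -1 157 30 -0.82; 0 -1 184 30 -0.96; 0 -1 210 30 -1.1; 0 -1 236 30 -1.25; 0 -1 262 30 -1.389"
}}

```text
time_s: 3.9
position: [0.5332, -0.0076, 0.0727]
tcp_rot: [[0.927, -0.374, 0.0], [-0.374, -0.927, 0.0], [0.0, -0.0, -1.0]]
force: [0.6, 0.3, -3.6]
opening: 0.178
grasp_force: 30.0
```

Call:
{"op": "drive_tool", "data": {
  "deltas": "0 0 0 0 0; 0 0 0 -12 0; 0 0 0 -20 0; 0 0 0 -24 0; 0 0 0 -24 0; 0 0 0 -24 0"
}}

```text
time_s: 4.5
position: [0.5332, -0.0093, 0.048]
tcp_rot: [[0.929, -0.369, -0.001], [-0.369, -0.929, 0.0], [-0.001, 0.0, -1.0]]
force: [-0.8, 0.6, -3.0]
opening: 0.182
grasp_force: 30.0
```

```bash
python3 - <<'E'
from h import *
t=imaging.capture("top");s=imaging.capture("side"); st=bot.read_state(); p=st["position"];y=st["tcp_rot"][:,1]
th=np.arctan2(y[1],y[0]); print(p,th,st["force"],st["opening"]*87)
R=np.array([.601,.0455]);
c=p[:2]-.05*y[:2]; z=p[2]-.0426+.024
tip=np.r_[c+.05*np.array([np.cos(th+1.62),np.sin(th+1.62)]),z]
print("C",c,"tip",tip,"tip px",proj("side",tip),proj("top",tip),"ring px",proj("side",[*R,.024]))
cv2.imwrite("pics/s5.png",s[:,:,::-1])
cv2.imwrite("pics/c5.png",np.hstack([crop(t,280,150,50,75,8),crop(s,265,235,50,75,8)]))
E
```

```text
[ 0.53350359 -0.00911405  0.04843393] -1.9484711124723053 [ 1.10856362  0.48105587 -3.5768876 ] 15.804260877470853
C [0.5519416  0.03736218] tip [0.59926843 0.02123237 0.02983393] tip px [287.26181821 268.10050525] [313.54916054 199.84999096] ring px [284.9331803 275.9595019]
```

View pics/c5.png

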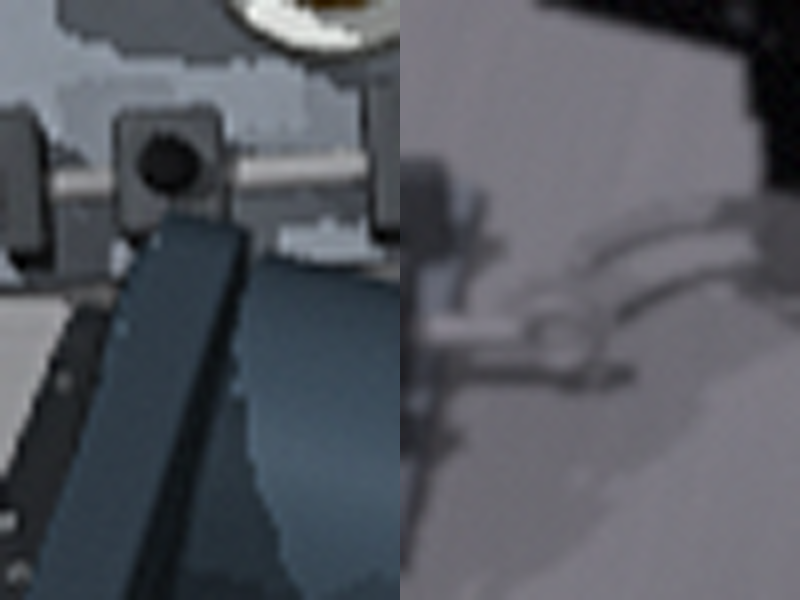

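The side view shows the ring centre at about (285,276), matching the prediction. The rod tip is at about (287,270) behind and above it, as predicted at the current 6 mm lift. I'll set the foot on the bench.

Call:
{"op": "drive_tool", "data": {
  "deltas": "0 0 0 -2 0; 0 0 0 -3 0; 0 0 0 -4 0; 0 0 0 -5 0; 0 0 0 -5 0; 0 0 0 -5 0; 0 0 0 -5 0"
}}

```text
time_s: 5.3
position: [0.5333, -0.0087, 0.0434]
tcp_rot: [[0.93, -0.368, 0.0], [-0.368, -0.93, -0.0], [0.0, 0.0, -1.0]]
force: [-0.1, -0.4, -3.5]
opening: 0.181
grasp_force: 30.0
```

Call:
{"op": "drive_tool", "data": {
  "deltas": "0 0 0 -0.5 0; 0 0 0 -1 0; 0 0 0 -1 0; 0 0 0 -1 0; 0 0 0 -1 0"
}}

```text
time_s: 5.8
position: [0.5334, -0.0087, 0.0426]
tcp_rot: [[0.93, -0.368, 0.0], [-0.368, -0.93, -0.0], [0.0, -0.0, -1.0]]
force: [0.2, 0.8, 0.7]
opening: 0.18
grasp_force: 30.0
```

```bash
cat >> h.py <<'E'
def way(R,d,th,now,yaw=.072):
    "TCP shift in mm from now to the pose with the rod's circle set on ring R, pin yaw th"
    ex=np.array([np.cos(yaw),np.sin(yaw)]);ey=np.array([-ex[1],ex[0]])
    C=np.array(R)-.05*ex-.0035*ey
    return ((C+.05*np.array([np.cos(th),np.sin(th)])-d*np.array([-np.sin(th),np.cos(th)]))-now)*1000
E
python3 - <<'E'
from h import *
now=np.array([.5334,-.0087]);t0=-1.9475
for tw in [0,.05,.1,.15,.2,.25,.3]+list(np.arange(.4,1.71,.1)):
    print(round(tw,2),way((.601,.0455),.001,t0+tw,now).round(1),"tip phase",round(t0+tw+1.62-.072,3))
E
```

```text
0 [-1.3  1. ] tip phase -0.399
0.05 [1.  0.1] tip phase -0.349
0.1 [ 3.4 -0.7] tip phase -0.299
0.15 [ 5.8 -1.4] tip phase -0.249
0.2 [ 8.2 -1.9] tip phase -0.199
0.25 [10.7 -2.4] tip phase -0.149
0.3 [13.2 -2.7] tip phase -0.099
0.4 [18.1 -2.9] tip phase 0.001
0.5 [23.1 -2.6] tip phase 0.101
0.6 [28.1 -1.9] tip phase 0.2
0.7 [32.9 -0.6] tip phase 0.301
0.8 [37.6  1.1] tip phase 0.401
0.9 [42.1  3.3] tip phase 0.501
1.0 [46.4  5.9] tip phase 0.6
1.1 [50.3  9. ] tip phase 0.7
1.2 [54.  12.4] tip phase 0.8
1.3 [57.3 16.2] tip phase 0.9
1.4 [60.2 20.2] tip phase 1.0
1.5 [62.6 24.6] tip phase 1.1
1.6 [64.7 29.1] tip phase 1.2
1.7 [66.2 33.9] tip phase 1.3
```

Call:
{"op": "drive_tool", "data": {
  "deltas": "0 1 0 0.3 0.05; 0 3.4 -0.7 0.3 0.1; 0 5.8 -1.4 0.3 0.15; 0 8.2 -1.9 0.3 0.2; 0 10.7 -2.4 0.3 0.25; 0 13.2 -2.7 0.3 0.3; 0 13.2 -2.7 0.3 0.3; 0 13.2 -2.7 0.3 0.3; 0 13.2 -2.7 0.3 0.3"
}}

```text
time_s: 6.7
position: [0.5462, -0.0113, 0.0426]
tcp_rot: [[0.997, -0.078, -0.0], [-0.078, -0.997, 0.0], [-0.0, 0.0, -1.0]]
force: [-0.6, 0.4, 0.7]
opening: 0.178
grasp_force: 30.0
```

```bash
python3 - <<'E'
from h import *
s=imaging.capture("side");t=imaging.capture("top"); st=bot.read_state(); p=st["position"];y=st["tcp_rot"][:,1]
th=np.arctan2(y[1],y[0]); print(p,th,st["force"])
cv2.imwrite("pics/s6.png",s[:,:,::-1]); cv2.imwrite("pics/t6.png",t[:,:,::-1])
d=.001;o=p[:2]+d*np.array([-np.sin(th),np.cos(th)])
c=o-.05*y[:2]
for a in(1.62,1.5,1.3,1.0,.7): print(a,proj("side",[*(c+.05*np.array([np.cos(th+a),np.sin(th+a)])),.024]).round(1))
cv2.imwrite("pics/c6.png",np.hstack([crop(s,270,255,40,40,14),crop(t,270,150,60,80,3.5*2)[:560]]))
E
```

```text
[ 0.54622908 -0.0113624   0.04268468] -1.6483706193296415 [-1.49713811  0.3355316   0.44581301]
1.62 [285.5 273.9]
1.5 [286.2 272.4]
1.3 [287.9 270.1]
1.0 [291.7 267.2]
0.7 [296.7 265. ]
```

View pics/c6.png

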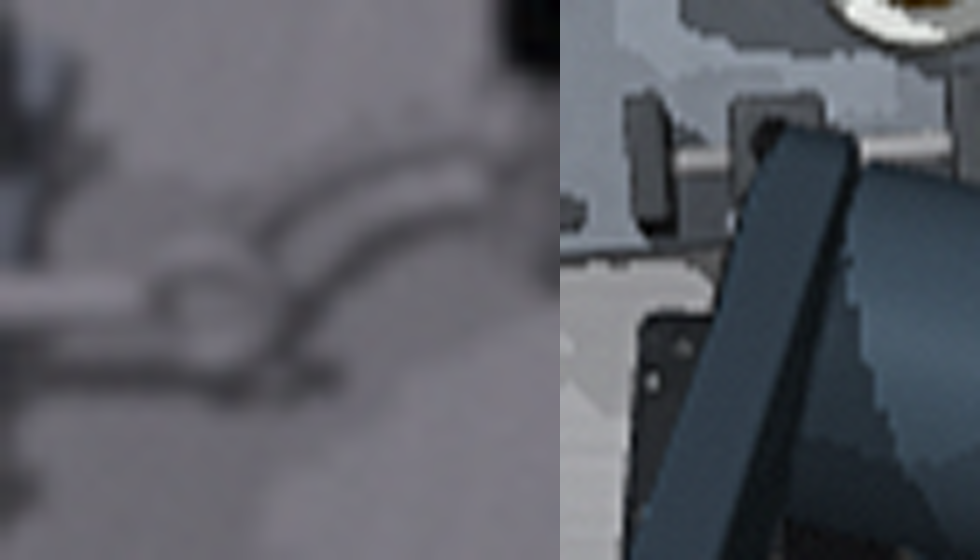

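```bash
python3 - <<'E'
from h import *
def pts(o,th,z): 
    c=np.array(o)-.05*np.array([np.cos(th),np.sin(th)])
    return {a:proj("side",[*(c+.05*np.array([np.cos(th+a),np.sin(th+a)])),z]).round(1) for a in(1.62,1.3,1.0,.7,.5,.32)}
print("start",pts((.5345,-.2695),-.559,.024))
print("s5",pts(np.array([.5335,-.0091]),-1.9485,.0298))
print("s6",pts(np.array([.54622,-.01136]),-1.648,.024))
for n,u0,us,v0,v1 in(("side0",0,(322,324,326,328),214,230),("s5",0,(288,291,294,298,302,306),255,282),("s6",0,(287,289,291,294,298,302),258,284)):
    g=cv2.cvtColor(cv2.imread(f"pics/{n}.png"),cv2.COLOR_BGR2GRAY)
    print(n,v0)
    for u in us: print(u,*g[v0:v1,u])
t6=cv2.imread("pics/t6.png"); b=t6.astype(int)
# post bottom/foot & black extents in the side view near pin
print("post px",proj("side",[.5472,-.0113,0]),proj("side",[.5472,-.0113,.037]))
g=cv2.cvtColor(cv2.imread("pics/s6.png"),cv2.COLOR_BGR2GRAY)
for v in (256,260,264,268,272,276,280): print(v,*g[v,296:330])
E
```

```text
start {1.62: array([329.6, 226.6]), 1.3: array([325.6, 224.8]), 1.0: array([323.1, 222.6]), 0.7: array([322.1, 220.1]), 0.5: array([322.3, 218.5]), 0.32: array([323.1, 217.1])}
s5 {1.62: array([287.3, 268.1]), 1.3: array([291.3, 265. ]), 1.0: array([296.3, 262.7]), 0.7: array([302.1, 261.4]), 0.5: array([306.2, 261.1]), 0.32: array([309.8, 261.2])}
s6 {1.62: array([285.9, 273.9]), 1.3: array([288.3, 270.2]), 1.0: array([292.1, 267.2]), 0.7: array([297.1, 265. ]), 0.5: array([300.9, 264. ]), 0.32: array([304.5, 263.5])}
side0 214
322 93 93 95 102 106 107 107 109 106 100 98 102 102 103 104 106
324 94 96 93 90 81 76 72 77 92 106 108 95 79 71 78 89
326 79 81 82 81 79 75 68 60 62 82 104 111 101 76 60 62
328 62 63 62 59 60 58 61 63 72 81 94 105 106 93 80 72
s5 255
288 123 122 120 121 121 120 121 120 117 110 106 106 103 96 96 103 104 101 100 97 92 91 96 97 93 80 77
291 120 119 118 120 122 120 121 115 110 106 95 87 93 104 106 108 107 104 95 90 91 95 102 105 103 86 71
294 125 125 123 123 123 121 112 109 105 94 91 106 119 121 114 107 96 80 69 80 98 106 108 107 105 97 87
298 122 121 121 122 119
[... 1087 characters left out ...]
21 122 125 122 114 100 86 73 57 41 33 30 29 31 38 49 64 73 76 77 77 77 77 77 79 77 77 77 78 77 77
264 109 113 113 110 109 109 108 106 110 115 107 96 90 85 76 71 70 70 65 62 70 76 76 77 76 77 78 77 78 78 77 75 77 78
268 103 110 116 119 118 118 119 116 104 87 84 88 87 80 73 71 70 70 65 64 71 76 78 77 76 76 77 78 77 77 76 78 77 78
272 70 72 77 84 93 99 101 99 99 94 96 94 85 76 69 64 67 69 72 73 72 73 75 76 78 77 77 77 77 78 77 76 77 79
276 107 108 109 108 109 108 107 106 108 108 110 108 104 99 101 104 103 104 105 96 86 82 84 84 84 84 84 85 83 83 81 76 76 76
280 108 109 108 109 111 112 114 115 121 123 123 123 121 123 122 122 123 124 123 123 123 122 122 121 121 122 123 122 122 121 121 121 121 121
```

```bash
python3 - <<'E'
from h import *
print("plate corners side",[proj("side",p).round(1) for p in([.6319,.1322,.01],[.6458,-.0562,.01],[.7801,.1432,.01])])
s=cv2.imread("pics/side0.png")[:,:,::-1].astype(int);t=cv2.imread("pics/top0.png")[:,:,::-1].astype(int)
def cent(im,u,v,w,h,f):
    k=f(im[v:v+h,u:u+w]).astype(np.uint8);n,l,st,ce=cv2.connectedComponentsWithStats(k);i=1+st[1:,4].argmax();return ce[i]+[u,v],st[i]+[u,v,0,0,0]
br=lambda a:(a[:,:,0]-a[:,:,2]>60)&(a[:,:,0]>110)
a,_=cent(t,370,275,35,35,br);b,_=cent(s,355,232,35,25,br);print("weight",a,b,tri(a,b))
a,_=cent(t,300,120,45,35,br);b,_=cent(s,218,245,30,22,br);print("cell brass",a,b,tri(a,b))
w=lambda a:a.min(2)>165
a,x=cent(t,248,285,32,34,lambda a:a.min(2)>150);b,y=cent(s,365,290,32,32,lambda a:a.min(2)>150);print("tin",a,x,b,y,tri(a,b))
k=lambda a:a.max(2)<35
a,x=cent(t,285,160,35,30,k);b,y=cent(s,245,250,35,20,k);print("knob",a,x,b,y,tri(a,b))
pl=lambda a:(a[:,:,2]-a[:,:,0]>14)
bm,y=cent(s,190,275,90,35,pl);print("plate side",y)
for v in range(298,312): print(v,*s[v,240:275,2])
E
```

```text
plate corners side [array([264.7, 303.4]), array([275. , 256.5]), array([198.1, 303. ])]
weight [387.62191781 293.35890411] [372.3006993  243.36363636] (array([ 0.39495614, -0.14349525,  0.00855409]), np.float64(2.263640923178257))
cell brass [322.26903553 135.25888325] [239.37142857 252.71428571] (array([0.7270944 , 0.00134438, 0.05620087]), np.float64(15.650793288185024))Traceback (most recent call last):
  File "<stdin>", line 10, in <module>
  File "<stdin>", line 5, in cent
ValueError: attempt to get argmax of an empty sequence
```

Comparing the profiles, the clear dark curve is the rod's shadow. The rod itself matches the predicted path to within about 1 px, and the tip lines up with the bore. I'll feed slowly and watch the force.

Call:
{"op": "drive_tool", "data": {
  "deltas": "0 1.2 -0.1 0 0.025; 0 2.4 -0.15 0 0.05; 0 3.7 -0.2 0 0.075; 0 4.9 -0.2 0 0.1; 0 6.1 -0.2 0 0.125; 0 6.1 -0.2 0 0.125"
}}

```text
time_s: 7.4
position: [0.5532, -0.0116, 0.0426]
tcp_rot: [[0.999, 0.048, 0.001], [0.048, -0.999, -0.0], [0.001, 0.0, -1.0]]
force: [-2.3, -0.6, 1.5]
opening: 0.181
grasp_force: 30.0
```

Call:
{"op": "drive_tool", "data": {
  "deltas": "0 0.6 0 0 0.0125; 0 1.2 0.1 0 0.025; 0 1.9 0.1 0 0.0375; 0 2.5 0.2 0 0.05; 0 2.5 0.2 0 0.05"
}}

```text
time_s: 7.9
position: [0.5551, -0.0114, 0.0426]
tcp_rot: [[0.995, 0.098, -0.0], [0.098, -0.995, 0.0], [-0.0, -0.0, -1.0]]
force: [-2.8, -1.4, 2.3]
opening: 0.178
grasp_force: 30.0
```

Call:
{"op": "drive_tool", "data": {
  "deltas": "0 1.2 0.1 0.3 0.025; 0 2.5 0.25 0.4 0.05; 0 3.7 0.4 0.4 0.075; 0 5 0.6 0.4 0.1; 0 6.2 0.8 0.4 0.125; 0 6.2 0.8 0.4 0.125"
}}

```text
time_s: 8.5
position: [0.5617, -0.0105, 0.043]
tcp_rot: [[0.975, 0.222, 0.001], [0.222, -0.975, -0.0], [0.001, 0.0, -1.0]]
force: [0.1, 0.1, -2.5]
opening: 0.182
grasp_force: 30.0
```

```bash
python3 - <<'E'
from h import *
st=bot.read_state(); p=st["position"];y=st["tcp_rot"][:,1]; th=np.arctan2(y[1],y[0]); print(p,th,st["force"],st["moment"])
s=imaging.capture("side");cv2.imwrite("pics/s7.png",s[:,:,::-1])
for d in(0,.001): 
    print(d,(way((.601,.0455),d,th,p[:2])).round(2))
g=cv2.cvtColor(s,cv2.COLOR_RGB2GRAY)
c=p[:2]-.05*y[:2]
for a in(1.62,1.5,1.4,1.2): print(a,proj("side",[*(c+.05*np.array([np.cos(th+a),np.sin(th+a)])),.024]).round(1))
for v in range(268,290,1): print(v,*g[v,274:300])
E
```

```text
[ 0.56167163 -0.01054962  0.04298696] -1.3471437441711456 [ 0.08577232  0.06305085 -2.51902116] [-0.03311908  0.0394511  -0.04223426]
0 [0.8  0.21]
0.001 [-0.18 -0.01]
1.62 [285.4 277.5]
1.5 [285.3 276.1]
1.4 [285.5 274.8]
1.2 [286.4 272.4]
268 67 83 95 104 107 108 109 106 106 107 110 114 114 109 103 102 97 89 88 90 93 104 109 109 92 76
269 79 96 105 107 108 109 108 108 110 115 114 112 108 104 98 93 84 83 94 103 112 118 120 115 97 75
270 97 106 108 108 107 108 107 109 114 117 115 109 103 99 90 85 85 96 109 119 121 120 117 108 91 75
271 104 108 108 107 108 108 107 109 113 118 115 107 101 92 86 90 103 112 119 119 118 110 100 90 84 84
272 105 107 108 108 109 107 108 112 118 121 118 114 106 96 89 100 114 118 116 111 100 90 79 74 84 92
273 106 109 109 109 110 109 110 112 114 113 108 108 108 102 98 100 107 111 103 88 76 74 74 81 89 98
274 113 116 117 116 117 112 107 101 95 89 86 85 92 98 97 95 97 93 82 68 68 80 89 98 102 101
275 126 128 127 127 125 117 102 87 83 89 92 88 84 86 93 89 84 77 67 67 80 95 104 107 109 106
276 124 123 123 125 124 114 97 81 87 104 111 104 87 82 88 88 77 64 67 81 9
[... 588 characters left out ...]
91 89 84 74 67 70 76 78 74 81 92 98 111 118 122 122 120 123
284 107 107 106 106 104 104 105 105 106 104 99 92 90 91 96 98 97 103 112 116 118 121 121 122 120 122
285 111 110 107 107 106 108 106 108 107 108 106 105 103 104 106 110 113 118 120 120 121 120 120 120 121 123
286 109 108 108 108 108 106 106 105 109 107 107 106 108 110 114 116 120 123 123 120 120 121 121 122 123 122
287 110 107 107 108 106 108 107 107 106 106 108 108 110 114 119 120 123 123 122 120 122 119 121 122 123 121
288 108 107 107 108 107 108 108 107 107 108 109 111 116 115 121 121 121 123 121 122 121 120 120 121 122 122
289 105 108 107 109 107 107 108 108 107 111 116 116 118 120 120 120 121 122 122 121 120 119 121 121 123 123
```

Call:
{"op": "drive_tool", "data": {
  "deltas": "0 1.2 0.3 -0.2 0.025; 0 2.4 0.6 -0.2 0.05; 0 3.6 0.9 -0.2 0.075; 0 4.8 1.3 -0.2 0.1; 0 6 1.7 -0.2 0.125; 0 7.2 2.1 -0.2 0.15; 0 8.4 2.5 -0.2 0.175; 0 9.5 3 -0.2 0.2; 0 9.5 3 -0.2 0.2"
}}

```text
time_s: 9.45
position: [0.571, -0.0076, 0.0429]
tcp_rot: [[0.912, 0.411, 0.0], [0.411, -0.912, -0.0], [0.0, 0.0, -1.0]]
force: [0.6, -0.6, -3.4]
opening: 0.182
grasp_force: 30.0
```

Call:
{"op": "drive_tool", "data": {
  "deltas": "0 1.2 0.5 0 0.025; 0 2.3 1.1 0 0.05; 0 3.4 1.6 0 0.075; 0 4.5 2.2 0 0.1; 0 5.6 2.8 0 0.125; 0 6.7 3.5 0 0.15; 0 7.7 4.1 0 0.175; 0 8.8 4.8 0 0.2; 0 8.8 4.8 0 0.2"
}}

```text
time_s: 10.35
position: [0.5798, -0.0027, 0.0429]
tcp_rot: [[0.812, 0.584, 0.0], [0.584, -0.812, -0.0], [0.0, 0.0, -1.0]]
force: [-0.2, -0.1, -3.5]
opening: 0.182
grasp_force: 30.0
```

Call:
{"op": "drive_tool", "data": {
  "deltas": "0 1 0.7 -0.2 0.025; 0 2 1.5 -0.3 0.05; 0 3 2.3 -0.3 0.075; 0 3.9 3.1 -0.3 0.1; 0 4.9 3.9 -0.3 0.125; 0 5.8 4.8 -0.3 0.15; 0 6.7 5.6 -0.3 0.175; 0 7.6 6.5 -0.3 0.2; 0 7.6 6.5 -0.3 0.2"
}}

```text
time_s: 11.25
position: [0.5875, 0.0039, 0.0426]
tcp_rot: [[0.68, 0.734, 0.001], [0.734, -0.68, 0.0], [0.001, 0.0, -1.0]]
force: [-1.0, 0.2, -0.9]
opening: 0.184
grasp_force: 30.0
```

Call:
{"op": "drive_tool", "data": {
  "deltas": "0 0.8 0.9 0 0.025; 0 1.7 1.9 0 0.05; 0 2.5 2.8 0 0.075; 0 3.3 3.8 0 0.1; 0 4 4.8 0 0.125; 0 4.8 5.8 0 0.15; 0 4.8 5.8 0 0.15"
}}

```text
time_s: 11.95
position: [0.5922, 0.0098, 0.0426]
tcp_rot: [[0.562, 0.827, 0.001], [0.827, -0.562, 0.0], [0.001, 0.0, -1.0]]
force: [-0.7, -0.3, -0.3]
opening: 0.184
grasp_force: 30.0
```

```bash
python3 - <<'E'
from h import *
st=bot.read_state(); p=st["position"];y=st["tcp_rot"][:,1]; th=np.arctan2(y[1],y[0]); print(p,th,st["force"],st["moment"])
for d in(0,.001): print(d,(way((.601,.0455),d,th,p[:2])).round(2))
o=p[:2]; c=o-.05*y[:2]
for a in(.32,): print("shoulder",proj("side",[*(c+.05*np.array([np.cos(th+a),np.sin(th+a)])),.024]).round(1))
s=imaging.capture("side");cv2.imwrite("pics/c7.png",crop(s,262,245,60,45,13))
E
```

```text
[0.59224603 0.00982804 0.04260455] -0.5972687028712917 [-0.69015249 -0.3138955  -0.27089007] [-0.12771465  0.01870665 -0.01717407]
0 [0.48 0.46]
0.001 [-0.08 -0.36]
shoulder [287.3 270.8]
```

View pics/c7.png

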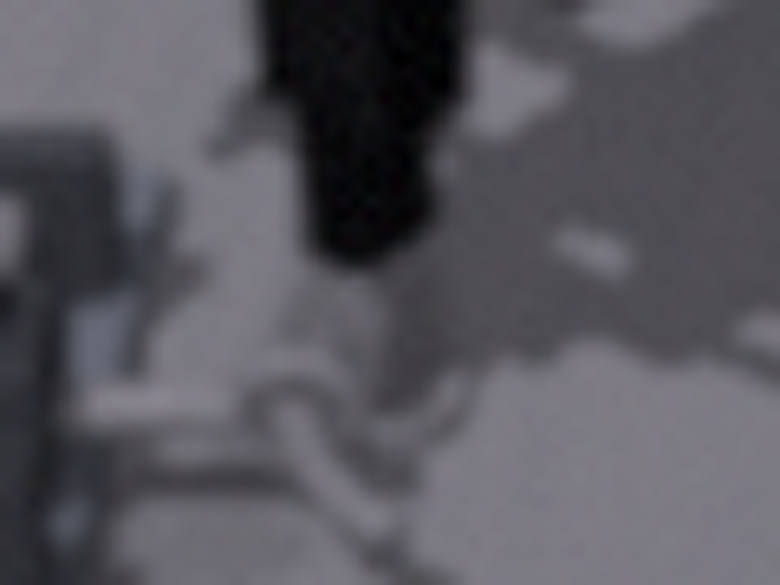

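The rod now passes through the ring and comes out on the near side, tip at side (291,286), with forces under 1 N. About 17 mm remains to the shoulder.

Call:
{"op": "drive_tool", "data": {
  "deltas": "0 0.7 1 0 0.025; 0 1.4 2 0 0.05; 0 2.1 3.1 0 0.075; 0 2.7 4.2 0 0.1; 0 3.3 5.3 0 0.125; 0 3.9 6.4 0 0.15; 0 3.9 6.4 0 0.15"
}}

```text
time_s: 12.7
position: [0.5961, 0.0162, 0.0426]
tcp_rot: [[0.432, 0.902, 0.001], [0.902, -0.432, 0.0], [0.0, 0.0, -1.0]]
force: [-0.1, -1.6, 0.5]
opening: 0.18
grasp_force: 30.0
```

Call:
{"op": "drive_tool", "data": {
  "deltas": "0 0.3 0.55 0 0.0125; 0 0.55 1.1 0 0.025; 0 0.8 1.65 0 0.0375; 0 1.05 2.2 0 0.05; 0 1.05 2.2 0 0.05"
}}

```text
time_s: 13.2
position: [0.5971, 0.0182, 0.0427]
tcp_rot: [[0.387, 0.922, 0.0], [0.922, -0.387, 0.0], [0.0, 0.0, -1.0]]
force: [-0.5, -1.9, 1.7]
opening: 0.182
grasp_force: 30.0
```

Call:
{"op": "drive_tool", "data": {
  "deltas": "0 0.25 0.6 0 0.0125; 0 0.5 1.15 0 0.025; 0 0.5 1.15 0 0.025; 0 0.5 1.15 0 0.025"
}}

```text
time_s: 13.6
position: [0.5976, 0.0192, 0.0427]
tcp_rot: [[0.364, 0.931, 0.0], [0.931, -0.364, -0.0], [-0.0, 0.0, -1.0]]
force: [-0.2, -3.4, 3.5]
opening: 0.176
grasp_force: 30.0
```

Call:
{"op": "drive_tool", "data": {
  "deltas": "0 0 0 0.2 0; 0 0 0 0.5 0; 0 0 0 0.5 0; 0 0 0 0.5 0"
}}

```text
time_s: 14.0
position: [0.5972, 0.0198, 0.0426]
tcp_rot: [[0.365, 0.931, -0.0], [0.931, -0.365, 0.001], [0.001, -0.001, -1.0]]
force: [1.1, -0.5, -0.2]
opening: 0.183
grasp_force: 30.0
```

```bash
python3 - <<'E'
from h import *
st=bot.read_state(); p=st["position"];y=st["tcp_rot"][:,1]; th=np.arctan2(y[1],y[0]); print(p,th,st["force"],st["moment"],st["tcp_rot"].round(4))
for d in(0,.001): print(d,(way((.601,.0455),d,th,p[:2])).round(2))
E
```

```text
[0.59720553 0.01975416 0.04263315] -0.37326940816068643 [ 1.08554279 -0.49298761 -0.24377598] [-0.16253479 -0.23039538 -0.03643587] [[ 3.647e-01  9.311e-01 -5.000e-04]
 [ 9.311e-01 -3.647e-01  8.000e-04]
 [ 6.000e-04 -7.000e-04 -1.000e+00]]
0 [0.73 0.42]
0.001 [ 0.37 -0.51]
```

Call:
{"op": "drive_tool", "data": {
  "deltas": "0 0.25 0.6 0 0.0125; 0 0.5 1.15 0 0.025; 0 0.5 1.15 0 0.025; 0 0.5 1.15 0 0.025"
}}

```text
time_s: 14.4
position: [0.5973, 0.0207, 0.0427]
tcp_rot: [[0.341, 0.94, -0.001], [0.94, -0.341, 0.001], [0.0, -0.001, -1.0]]
force: [0.8, -0.6, -3.6]
opening: 0.182
grasp_force: 30.0
```

Call:
{"op": "drive_tool", "data": {
  "deltas": "0 0.2 0.6 0 0.0125; 0 0.4 1.15 0 0.025; 0 0.4 1.15 0 0.025; 0 0.4 1.15 0 0.025"
}}

```text
time_s: 14.8
position: [0.5982, 0.0217, 0.0429]
tcp_rot: [[0.317, 0.948, -0.0], [0.948, -0.317, 0.0], [0.0, -0.0, -1.0]]
force: [-0.7, -0.2, -3.8]
opening: 0.182
grasp_force: 30.0
```

Call:
{"op": "drive_tool", "data": {
  "deltas": "0 0.2 0.6 -0.2 0.0125; 0 0.4 1.2 -0.2 0.025; 0 0.4 1.2 -0.2 0.025; 0 0.4 1.2 -0.2 0.025"
}}

```text
time_s: 15.2
position: [0.5987, 0.0228, 0.0429]
tcp_rot: [[0.294, 0.956, -0.0], [0.956, -0.294, -0.0], [-0.0, -0.0, -1.0]]
force: [-0.5, 0.4, -3.0]
opening: 0.177
grasp_force: 30.0
```

Call:
{"op": "drive_tool", "data": {
  "deltas": "0 0.2 0.6 0 0.0125; 0 0.3 1.2 0 0.025; 0 0.3 1.2 0 0.025; 0 0.3 1.2 0 0.025"
}}

```text
time_s: 15.6
position: [0.599, 0.024, 0.0428]
tcp_rot: [[0.27, 0.963, -0.0], [0.963, -0.27, -0.0], [-0.0, -0.0, -1.0]]
force: [-0.1, -0.7, -3.6]
opening: 0.182
grasp_force: 30.0
```

Call:
{"op": "drive_tool", "data": {
  "deltas": "0 0.1 0.3 -0.1 0.006; 0 0.15 0.6 -0.1 0.0125; 0 0.15 0.6 -0.1 0.0125; 0 0.15 0.6 -0.1 0.0125"
}}

```text
time_s: 16.0
position: [0.5992, 0.0245, 0.0427]
tcp_rot: [[0.258, 0.966, 0.0], [0.966, -0.258, -0.0], [0.0, 0.0, -1.0]]
force: [-0.0, -0.3, -3.0]
opening: 0.183
grasp_force: 30.0
```

Call:
{"op": "drive_tool", "data": {
  "deltas": "0 0.1 0.3 0 0.006; 0 0.15 0.6 0 0.0125; 0 0.15 0.6 0 0.0125; 0 0.15 0.6 0 0.0125"
}}

```text
time_s: 16.4
position: [0.5993, 0.0252, 0.0427]
tcp_rot: [[0.245, 0.969, -0.0], [0.969, -0.245, 0.0], [0.0, -0.0, -1.0]]
force: [0.4, 0.1, -2.9]
opening: 0.178
grasp_force: 30.0
```

Call:
{"op": "drive_tool", "data": {
  "deltas": "0 0.1 0.3 0 0.006; 0 0.15 0.6 0 0.0125; 0 0.15 0.6 0 0.0125; 0 0.15 0.6 0 0.0125"
}}

```text
time_s: 16.8
position: [0.5995, 0.0255, 0.0428]
tcp_rot: [[0.233, 0.972, 0.0], [0.972, -0.233, -0.0], [-0.0, 0.0, -1.0]]
force: [-0.8, -1.8, -2.9]
opening: 0.182
grasp_force: 30.0
```

Call:
{"op": "drive_tool", "data": {
  "deltas": "0 0 0.15 0 0; 0 0 0.3 0 0; 0 0 0.3 0 0; 0 0 0.3 0 0"
}}

```text
time_s: 17.2
position: [0.5995, 0.0257, 0.0428]
tcp_rot: [[0.233, 0.972, 0.0], [0.972, -0.233, -0.001], [-0.001, 0.0, -1.0]]
force: [-0.9, -3.1, -2.7]
opening: 0.184
grasp_force: 30.0
```

Call:
{"op": "drive_tool", "data": {
  "deltas": "0 0 0.15 0 0; 0 0 0.3 0 0; 0 0 0.3 0 0; 0 0 0.3 0 0"
}}

```text
time_s: 17.6
position: [0.5995, 0.0258, 0.0429]
tcp_rot: [[0.233, 0.972, 0.0], [0.972, -0.233, -0.001], [-0.001, 0.0, -1.0]]
force: [-0.4, -4.9, -1.8]
opening: 0.181
grasp_force: 30.0
```

Call:
{"op": "drive_tool", "data": {
  "deltas": "0 0 0.1 -0.1 0; 0 0 0.2 -0.1 0; 0 0 0.2 -0.1 0; 0 0 0.2 -0.1 0; 0 0 0.2 -0.1 0"
}}

```text
time_s: 18.1
position: [0.5996, 0.0259, 0.0429]
tcp_rot: [[0.233, 0.973, 0.0], [0.973, -0.233, -0.001], [-0.001, 0.0, -1.0]]
force: [-0.6, -5.6, -2.1]
opening: 0.184
grasp_force: 30.0
```

Call:
{"op": "drive_tool", "data": {
  "deltas": "0 0 0.1 0 0; 0 0 0.1 0 0; 0 0 0.1 0 0; 0 0 0.1 0 0; 0 0 0.1 0 0; 0 0 0.1 0 0; 0 0 0.1 0 0; 0 0 0.1 0 0; 0 0 0.1 0 0; 0 0 0.1 0 0; 0 0 0.1 0 0; 0 0 0.1 0 0"
}}

```text
time_s: 19.3
position: [0.5996, 0.0259, 0.0429]
tcp_rot: [[0.233, 0.973, 0.0], [0.973, -0.233, -0.001], [-0.001, 0.0, -1.0]]
force: [-1.2, -6.2, -0.5]
opening: 0.177
grasp_force: 30.0
```

```bash
python3 - <<'E'
from h import *
st=bot.read_state(); p=st["position"];y=st["tcp_rot"][:,1]; th=np.arctan2(y[1],y[0]); print(p,th,st["force"],st["moment"])
for d in(0,.001): print(d,(way((.601,.0455),d,th,p[:2])).round(2))
s=imaging.capture("side");t=imaging.capture("top");cv2.imwrite("pics/s8.png",s[:,:,::-1])
k=(s.max(2)<35)[245:262,240:275]; print("knob side now",cv2.connectedComponentsWithStats(k.astype(np.uint8))[2:])
s0=cv2.imread("pics/side0.png")[:,:,::-1]
k=(s0.max(2)<35)[245:262,240:275]; print("then",cv2.connectedComponentsWithStats(k.astype(np.uint8))[2:])
E
```

```text
[0.5995677  0.02590178 0.04285544] -0.23503956735597142 [-1.15047951 -6.20457992 -0.48999587] [-1.25119567  0.047895   -0.05518764]
0 [0.44 0.87]
0.001 [ 0.21 -0.11]
knob side now (array([[  0,   0,  35,  17, 595]], dtype=int32), array([[17.,  8.]]))
then (array([[  0,   0,  35,  17, 595]], dtype=int32), array([[17.,  8.]]))
```

About 6 N was held for over a second. I'll ease the push, seat the foot firmly, then release.

Call:
{"op": "drive_tool", "data": {
  "deltas": "0 0 0 -0.2 0; 0 0 0 -0.4 0; 0 0 0 -0.4 0; 0 0 -0.2 -0.4 0; 0 0 -0.4 -0.4 0; 0 0 -0.6 -0.4 0; 0 0 -0.6 -0.4 0; 0 0 -0.6 -0.4 0"
}}

```text
time_s: 20.2
position: [0.5996, 0.0258, 0.0427]
tcp_rot: [[0.233, 0.972, 0.0], [0.972, -0.233, -0.0], [-0.0, 0.001, -1.0]]
force: [-1.5, -4.8, 1.4]
opening: 0.181
grasp_force: 30.0
```

Call:
{"op": "drive_tool", "data": {
  "deltas": "0 0 -0.2 0.1 0; 0 0 -0.4 0.1 0; 0 0 -0.4 0.1 0; 0 0 -0.4 0.1 0"
}}

```text
time_s: 20.6
position: [0.5996, 0.0257, 0.0427]
tcp_rot: [[0.233, 0.972, 0.0], [0.972, -0.233, 0.0], [0.0, 0.0, -1.0]]
force: [-1.2, -3.7, 4.3]
opening: 0.182
grasp_force: 30.0
```

Call:
{"op": "drive_tool", "data": {
  "deltas": "18 0 0 0 0; 22 0 0 0 0; 32 0 0 0 0; 32 0 0 0 0; 32 0 0 0 0; 32 0 0 0 0"
}}

```text
time_s: 21.2
position: [0.5994, 0.0258, 0.0423]
tcp_rot: [[0.233, 0.972, -0.0], [0.972, -0.233, 0.0], [0.0, -0.0, -1.0]]
force: [0.0, 0.4, 1.2]
opening: 0.366
grasp_force: 0.0
```

Call:
{"op": "drive_tool", "data": {
  "deltas": "32 0 0 5 0; 32 0 0 15 0; 32 0 0 30 0; 32 0 0 50 0; 32 0 0 80 0; 32 0 0 110 0; 32 -20 0 130 0; 32 -60 0 140 0; 32 -100 -30 140 0; 32 -120 -70 140 0; 32 -120 -110 140 0; 32 -120 -150 140 0"
}}

```text
time_s: 22.4
position: [0.4788, -0.1255, 0.1838]
tcp_rot: [[0.233, 0.972, 0.002], [0.972, -0.233, -0.001], [-0.0, 0.002, -1.0]]
force: [0.9, 0.5, 0.6]
opening: 0.369
grasp_force: 0.0
```

```bash
python3 - <<'E'
from h import *
s=imaging.capture("side");t=imaging.capture("top"); st=bot.read_state(); print(st["position"],st["force"])
cv2.imwrite("pics/s9.png",s[:,:,::-1]);cv2.imwrite("pics/t9.png",t[:,:,::-1])
cv2.imwrite("pics/c9.png",np.hstack([crop(t,280,165,36,50,11),crop(s,268,238,36,50,11)]))
E
```

```text
[ 0.480904   -0.12938979  0.18382801] [-0.10021529  0.88350993 -0.06928005]
```

View pics/c9.png

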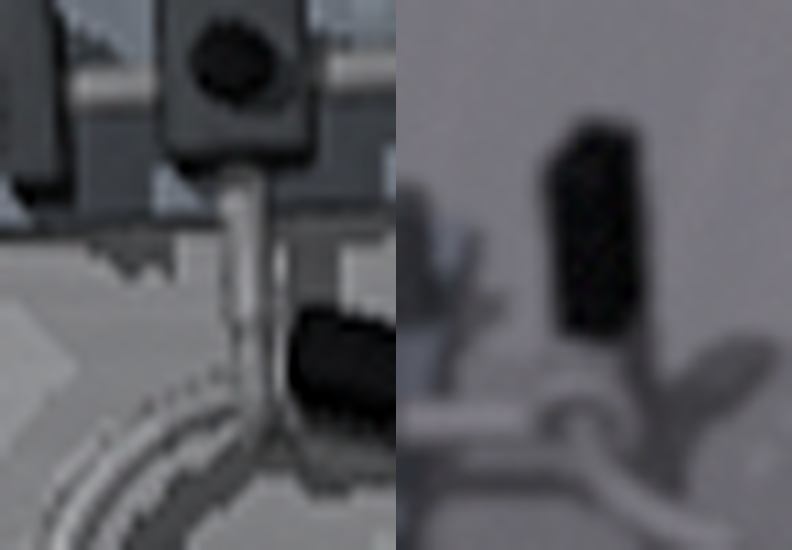

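The side view shows the pin upright, post at about (322,258), with the rod through the ring at (286,276). The top view shows the yoke knob at (301,170), where it was before. One numeric check, then I hand in.

```bash
python3 - <<'E'
from h import *
L=lambda n:cv2.imread(f"pics/{n}.png")[:,:,::-1]
def c(im,u,v,w,h,th=35):
    k=(im[v:v+h,u:u+w].max(2)<th).astype(np.uint8);n,l,st,ce=cv2.connectedComponentsWithStats(k);i=1+st[1:,4].argmax();return ce[i]+[u,v],st[i]
t,s=L("t9"),L("s9")
a,x=c(t,303,190,26,18);b,y=c(s,278,246,18,26);print(a,x,b,y,tri(a,b), "(expect about .5997 .0265 .060)")
print("knob",c(t,292,163,18,14),c(L("top0"),292,163,18,14))
E
```

```text
[311.60504202 198.50420168] [  3   3  12  12 119] [285.80487805 258.98373984] [  4   4   8  19 123] (array([0.59931037, 0.02515757, 0.05849858]), np.float64(2.208674454029703)) (expect about .5997 .0265 .060)
knob (array([300.91489362, 170.5106383 ]), array([ 5,  4,  8,  8, 47], dtype=int32)) (array([300.84313725, 170.47058824]), array([ 5,  4,  8,  8, 51], dtype=int32))
```

The pin stands where it was released, and the yoke knob moved less than 0.1 px, so the yoke has not shifted. Handing in.

```bash
python3 -c "
from rig import bot
print(bot.hand_in())"
```

```text
the job is handed in; nothing more can be done
None
```

The curved pin is fed through the ring and was pressed home at about 6 N for 1.2 s. It was let go standing upright on its foot, with the shoulder at the ring and the yoke unmoved, and the job was handed in at about 22 s.

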